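# Show the class the next paint and figure

### The arm

A 6-joint arm with a two-finger parallel gripper is mounted at the origin on the work surface. World frame = base frame: x ahead of the robot, y to its left, z up, the work surface at z = 0. Lengths are in m, angles in degrees, forces in N, time in s.
With the tool pointing down it reaches from about 0.275 to 0.825 m from the base axis. Payload 4.9 kg.
Tool frame: the origin (TCP) lies between the finger pads, 19 mm behind the fingertips; this is the grasp point; z points along the fingers, y is the line along which they close (so a half turn about z gives the same grasp; the last joint's range is limited). The gripper opens to 85 mm and grips with 20 to 120 N. Pads are 22 mm wide; open, the fingers measure 114 mm over their backs; the gripper's body (76 mm by 85 mm) begins 54 mm behind the grasp point. The pads swing forward as they close: fully open they stand 13 mm farther back than shut.
Start: joints at [-71.058, 18.69, -11.035, 60.275, 0, 82.311], TCP at [0.247, -0.492, 0.25] pointing down, gripper open.
Joint ranges: [-152.03, 152.03], [-55.5, 102.48], [-74.3, 77.21], [-110.64, 120.58], [-84.22, 78.4], [-180, 180]. Speed limits (degrees/s): [147.25, 147.25, 180, 180, 180, 180].

### API

Orientations are given as [roll, pitch, yaw] about the fixed x, y, z axes, in that order (R = Rz(yaw) Ry(pitch) Rx(roll)).
In Python, from workcell import manip gives the robot as it stands.
- The arm moves only by the shell command python3 -m crank 'ROWS' [FORCE]. ROWS is JSON, a list of rows, each a list of 3 entries, a list of its own where there are three numbers: the shift along the tool's x, y, z scaled (see below), then the turn, a rotation vector about the tool's x, y, z scaled (see below), then the opening, from 0 (shut) to 1 (fully open). A call has 1 to 8 rows; each row shifts and turns the commanded pose from where the row before left it, along the tool's axes as they then stand; what a row does not reach is not made up. The controller multiplies each number of a shift by 300 mm and each number of a turn by 90 degrees. A row lasts 1/10 s, in which the tool goes at most 50 mm and 8.59 degrees, less where a joint would pass 70% of its speed; a pose out of reach is approached as far as the arm can. A call with a number of a shift or a turn outside -1 to 1 is refused whole. A call with a gripper value outside its range is refused whole. The fingers move at their own pace and stop on an object; FORCE is the grip in N (left out, the last holds). Time passes only in rows, so rows that do not move let the fingers close. It gives the time, the measured TCP pose, the force, the opening and the grip force at its end, in the units of the state.
- manip.sense(): the state, without advancing time (a new reading comes with each control period).
- manip.capture(name): name is "scene" or "side" or "wrist"; returns a dict with "img" (480x640x3 uint8, red, green, blue), "K" (3x3 intrinsics, pixels), "distortion" ([k1, k2, p1, p2, k3] as OpenCV has them; the pictures are not rectified), "camera_from_world" (4x4, takes a point from world to camera coordinates). Camera axes: x right, y up, looking along -z (the intrinsics and any distortion apply to the point x, -y, -z); pixel columns grow to the right and rows downward; lengths in m; the calibration is good to about 2 mm. A picture is of the moment at which its call begins. There is no depth.
- manip.job_done(): hands the job in; it is judged then, once.
The state is a dict: "time_s": time; "joint_pos": joint angles; "dq": joint speeds; "joint_torque": joint torques, N m; "ee_pos": TCP position; "tool_rot": TCP orientation; "ft_force": force on the tool from outside, world axes, zero at the start; "torque": the same for the moment, N m; "grip_width": finger opening in m; "gripper_force": force on a finger pad.
Only numpy, scipy, OpenCV 4.12 (cv2) and the standard library are available. Lean on these libraries where they do the work, as an engineer would, in place of code of your own. Each camera call takes 0.05 s, during which the arm holds its last target. There are 200 camera calls.

### The job

Show the painting class the next step: press the lamp's orange button fully down and let it spring back, then point the fingertips from directly above at the red paint bottle, and after that in the same way at the unpainted grey figure, each time a finger's breadth or two above its top and still for two seconds. Come down on each from well above and go back up again, do not point at or pass low over any other bottle or figure, and touch, move or lift none of the bottles, figures, cup or box. Finish with the hand raised well clear, at least 15 cm from the grey figure.

Things in the scene. Friction and masses are not known exactly. Their poses are not given: they have to be found in the camera images.
- lamp_button_top (a point): centre of the top of the orange push button (28 mm across) on the white base of the desk lamp; z up. It goes 6 mm straight down against a spring (4 N when fully down) and springs back
- lamp: white desk lamp, fixed: base 90 x 240 mm, 22 mm high; origin on the table under the button; the base runs from 50 mm on its -y side to 190 mm on its +y side; the post stands 150 mm towards +y, leans further that way and carries a lamp head 380 mm up
- lamp_button (a joint): travel of the lamp's push button in m: 0 up, 0.006 fully pressed
- paint_red: red paint dropper bottle with a red cap, 25 mm across and 78 mm high, standing upright in a compartment of the wooden tray; origin at the centre of its underside, z up
- red_cap (a point): centre of the top of the red bottle's cap (20 mm across), 83 mm above the table
- paint_yellow: yellow paint dropper bottle with a yellow cap, 25 mm across and 78 mm high, standing upright in a compartment of the wooden tray; origin at the centre of its underside, z up
- yellow_cap (a point): centre of the top of the yellow bottle's cap (20 mm across), 83 mm above the table
- paint_blue: blue paint dropper bottle with a blue cap, 25 mm across and 78 mm high, standing upright in a compartment of the wooden tray; origin at the centre of its underside, z up
- blue_cap (a point): centre of the top of the blue bottle's cap (20 mm across), 83 mm above the table
- paint_green: green paint dropper bottle with a green cap, 25 mm across and 78 mm high, standing upright in a compartment of the wooden tray; origin at the centre of its underside, z up
- green_cap (a point): centre of the top of the green bottle's cap (20 mm across), 83 mm above the table
- paint_white: white paint dropper bottle with a white cap, 25 mm across and 78 mm high, standing upright in a compartment of the wooden tray; origin at the centre of its underside, z up
- white_cap (a point): centre of the top of the white bottle's cap (20 mm across), 83 mm above the table
- figure_grey: unpainted miniature, plain grey all over: a small standing warrior on a cork painting grip (38 mm across, 50 mm high), 110 mm high in all, standing loose on the blue mat; origin at the centre of its underside, z up
- figure_grey_top (a point): top of that figure's helmet, on its axis, 113 mm above the table
- figure_gold: finished miniature in yellow with red cloak, brass helmet: a small standing warrior on a cork painting grip (38 mm across, 50 mm high), 110 mm high in all, standing loose on the blue mat; origin at the centre of its underside, z up
- figure_gold_top (a point): top of that figure's helmet, on its axis, 113 mm above the table
- figure_green: finished miniature in green with brown cloak: a small standing warrior on a cork painting grip (38 mm across, 50 mm high), 110 mm high in all, standing loose on the blue mat; origin at the centre of its underside, z up
- figure_green_top (a point): top of that figure's helmet, on its axis, 113 mm above the table
- paint_tray: wooden tray 55 x 235 mm, walls 30 mm high, five compartments in a row along its y, 46 mm apart, one paint bottle in each in any order; fixed; origin at the centre of its underside
- mat: blue cutting mat, 150 x 280 x 3 mm, fixed, with the three figures in a row along its y, in any order; origin at the centre of its underside
- water_cup: clear plastic cup, 72 mm across, 85 mm high, loose; origin at the centre of its underside
- orange_box: orange box, 100 x 75 x 50 mm, loose; origin at the centre of its underside

How it is judged:
By the outcome, as a careful person would: the job done as asked, in the order asked, and still so for the second after the job is handed in, with the robot touching nothing.
It also fails if it takes over 58 s, if anything falls off the work surface, if the arm or the gripper's body presses on something with over 40 N, if the wrist force passes 120 N, or if a joint passes its speed limit or range.

## Working session

There is one attempt and no reset: what is moved stays moved. The work goes in short steps, Python scripts to look and compute and a shell command to move; the robot and the scene stay as the last step left them, time stands still between calls to the robot, and variables do not carry over. Pictures are saved under pics/ and viewed, at most 10 in all, crops included, and the job is handed in when it is done.

```bash
mkdir -p pics
python3 - <<'E'
from workcell import manip
import cv2,pickle
s=manip.sense();print(s)
d={}
for n in("scene","side","wrist"):
    c=manip.capture(n);d[n]=c;cv2.imwrite(f"pics/{n}0.png",c["img"][:,:,::-1])
    print(n,c["K"].tolist() if hasattr(c["K"],'tolist') else c["K"],c["distortion"])
pickle.dump(d,open("caps.pkl","wb"))
E
```

```text
{'time_s': 0.0, 'joint_pos': array([-7.10573884e+01,  1.87325565e+01, -1.10907033e+01,  6.02766467e+01,
       -1.04609376e-03,  8.23112961e+01]), 'dq': array([-0.0180795 , -0.05899914, -0.0497785 ,  0.1090978 ,  0.03253569,
       -0.02800826]), 'joint_torque': array([-4.48777628e-04, -4.43401051e+01,  2.62438112e+01,  1.54251955e-02,
        1.56757500e-05,  1.09910417e-06]), 'ee_pos': array([ 0.24636405, -0.49111807,  0.24920687]), 'tool_rot': array([-1.79900852e+02, -1.23298786e-02,  2.66313057e+01]), 'ft_force': array([-0.46626479, -0.80655757, -0.92590874]), 'torque': array([0.01463999, 0.00751193, 0.07055643]), 'gripper_force': 0.0, 'grip_width': 0.08501969577971684}
scene [[616.3950135459385, 0.0, 314.3647285266392], [0.0, 616.3950135459385, 242.95873619070719], [0.0, 0.0, 1.0]] [0.00208455 0.         0.         0.         0.        ]
side [[623.8350205228528, 0.0, 322.6714427904194], [0.0, 623.8350205228528, 238.87883351507844], [0.0, 0.0, 1.0]] [-0.20675906  0.          0.          0.          0.        ]
wrist [[361.27136324384065, 0.0, 311.0488820535068], [0.0, 361.27136324384065, 239.07355219719895], [0.0, 0.0, 1.0]] [-0.05994214  0.          0.          0.          0.        ]
```

View pics/scene0.png

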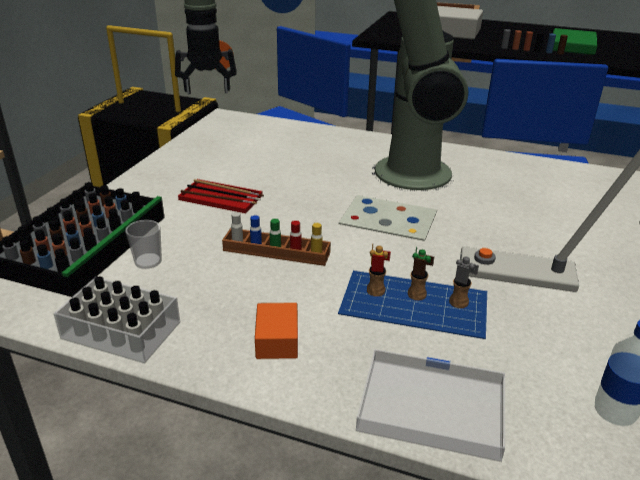

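View pics/side0.png

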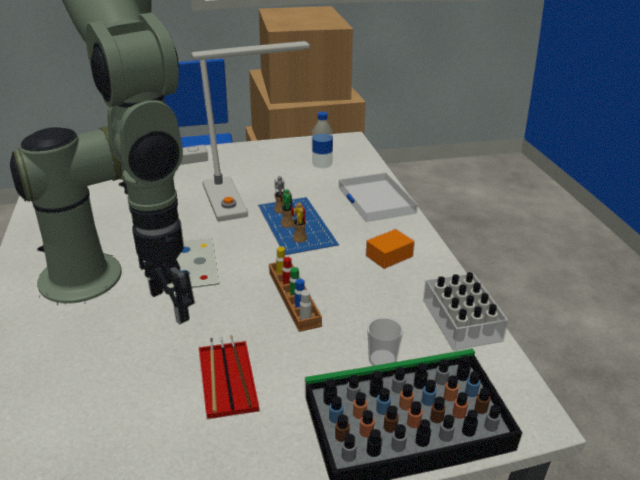

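The scene view shows the red cap at about (296,224), the grey figure's helmet at about (464,260) (rightmost on the mat) and the button at (485,253). In the side view they are at about (287,260), (279,181) and (229,201). I'll enlarge these spots to get exact pixels.

```bash
cat > h.py <<'E'
import numpy as np,cv2
def ray(c,uv):
    p=cv2.undistortPoints(np.array([[uv]],float),np.array(c["K"]),np.array(c["distortion"]))[0,0]
    T=np.array(c["camera_from_world"]);R=T[:3,:3];o=-R.T@T[:3,3]
    d=R.T@np.array([p[0],-p[1],-1.]);return o,d/np.linalg.norm(d)
def plane(c,uv,z):
    o,d=ray(c,uv);return o+d*(z-o[2])/d[2]
def tri(rs):
    A=sum(np.eye(3)-np.outer(d,d) for o,d in rs);b=sum((np.eye(3)-np.outer(d,d))@o for o,d in rs)
    return np.linalg.solve(A,b)
def proj(c,P):
    T=np.array(c["camera_from_world"]);p=T[:3,:3]@np.array(P)+T[:3,3];q=p*[1,-1,-1]
    return cv2.projectPoints(q.reshape(1,1,3),np.zeros(3),np.zeros(3),np.array(c["K"]),np.array(c["distortion"]))[0].ravel()
E
python3 - <<'E'
import pickle,cv2,numpy as np
from h import *
d=pickle.load(open("caps.pkl","rb"))
tiles=[]
for n,pts in (("scene",[(296,232),(463,270),(485,254)]),("side",[(287,268),(279,190),(229,201)])):
    im=d[n]["img"][:,:,::-1]
    tiles.append(np.hstack([cv2.resize(im[v-20:v+20,u-20:u+20],(260,260),interpolation=cv2.INTER_NEAREST) for u,v in pts]))
    for (u,v) in pts[:]:pass
    print(n,[plane(d[n],p,z).round(3) for p,z in zip([(296,222),(464,257),(485,251)] if n=="scene" else [(287,258),(279,178),(229,199)],(.083,.113,.03))])
cv2.imwrite("pics/crop.png",np.vstack(tiles))
E
```

```text
scene [array([ 0.506, -0.149,  0.083]), array([0.558, 0.213, 0.113]), array([0.388, 0.244, 0.03 ])]
side [array([ 0.504, -0.148,  0.083]), array([0.547, 0.204, 0.113]), array([0.409, 0.268, 0.03 ])]
```

View pics/crop.png

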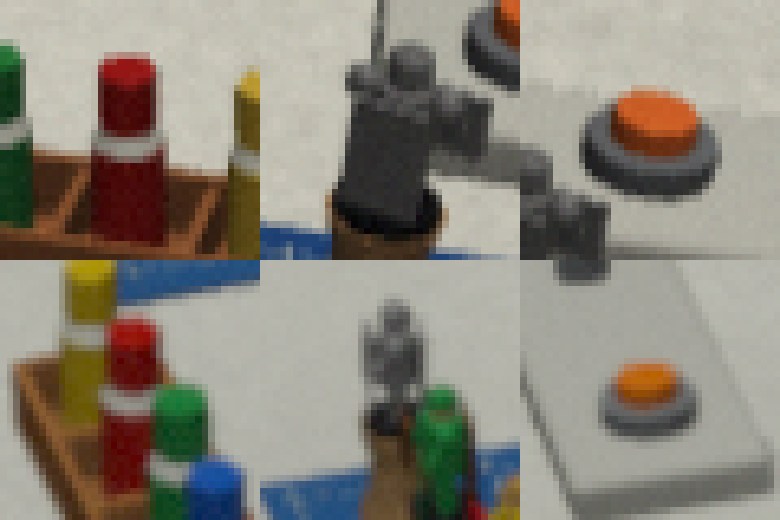

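View pics/wrist0.png

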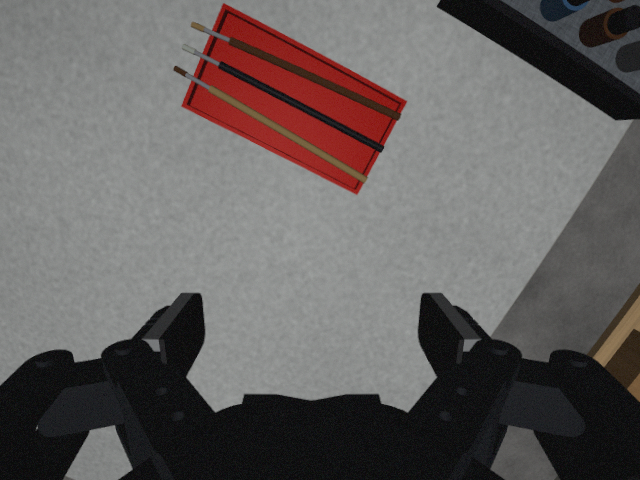

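The crops show the red cap, grey helmet and button clearly, and the wrist view shows only brushes and the table. I read the top centres from the 6.5x crops and triangulate them.

Run:
```python
import pickle
from h import *
d=pickle.load(open("caps.pkl","rb"));S,D=d["scene"],d["side"]
for n,a,b,z in (("red",(295.2,222.2),(286.8,258.5),.083),("grey",(465.6,256.6),(279.4,176),.113),("btn",(485.3,250.1),(228.2,198.3),.03)):
    P=tri([ray(S,a),ray(D,b)]);print(n,P.round(4),"res",(proj(S,P)-a).round(1),(proj(D,P)-b).round(1),plane(S,a,P[2]).round(4),plane(D,b,P[2]).round(4))
# base edge orientation etc: other things
for n,a,z in (("yellowcap",(318,224),.083),("greencap",(275,220),.083),("figgreen",(421,251),.113),("figgold",(378,248),.113),("postfoot",(559,264),.022)):print(n,plane(S,a,z).round(3))
```

```text
red [ 0.5039 -0.1508  0.082 ] res [ 0.5 -0.5] [0.4 0.4] [ 0.5061 -0.151   0.082 ] [ 0.5033 -0.1488  0.082 ]
grey [0.5512 0.2164 0.1117] res [ 0.4 -0.5] [0.3 0.4] [0.5533 0.2159 0.1117] [0.5508 0.2189 0.1117]
btn [0.4059 0.2454 0.044 ] res [ 0.2 -0.3] [0.2 0.2] [0.4072 0.2451 0.044 ] [0.4056 0.2468 0.044 ]
yellowcap [ 0.497 -0.102  0.083]
greencap [ 0.515 -0.195  0.083]
figgreen [0.567 0.133 0.113]
figgold [0.587 0.053 0.113]
postfoot [0.37  0.398 0.022]
```

Triangulated heights match the spec (0.082 and 0.112), and the post is about 155 mm from the button. I'll turn the tool to yaw 90 and shut the fingers, and also check where the lamp head is.

```bash
python3 -m crank '[[[0,0,0],[0,0,-0.088],0],[[0,0,0],[0,0,-0.088],0],[[0,0,0],[0,0,-0.088],0],[[0,0,0],[0,0,-0.088],0],[[0,0,0],[0,0,-0.088],0],[[0,0,0],[0,0,-0.088],0],[[0,0,0],[0,0,-0.088],0],[[0,0,0],[0,0,-0.088],0]]'
python3 - <<'E'
import pickle
from h import *
d=pickle.load(open("caps.pkl","rb"))
for p in ((195,53),(308,45)):print(plane(d["side"],p,.38).round(3))
print(plane(d["side"],(217,180),.03).round(3))
E
```

```text
time_s: 0.95
ee_pos: [0.2465, -0.4914, 0.2496]
tool_rot: [-180.0, -0.0, 90.3]
ft_force: [0.1, -0.1, -0.3]
grip_width: -0.0002
gripper_force: 0.0
[0.358 0.586 0.38 ]
[0.713 0.588 0.38 ]
[0.386 0.4   0.03 ]
```

```bash
python3 -m crank '[[[0.154,0.034,0],[0,0,0],0],[[0.154,0.034,0],[0,0,0],0],[[0.154,0.034,0],[0,0,0],0],[[0.154,0.034,0],[0,0,0],0],[[0.154,0.034,0],[0,0,0],0],[[0.154,0.034,0],[0,0,0],0],[[0.154,0.034,0],[0,0,0],0],[[0.154,0.034,0],[0,0,0],0]]'
python3 -m crank '[[[0.154,0.034,0],[0,0,0],0],[[0.154,0.034,0],[0,0,0],0],[[0.154,0.034,0],[0,0,0],0],[[0.154,0.034,0],[0,0,0],0],[[0.154,0.034,0],[0,0,0],0],[[0.154,0.034,0],[0,0,0],0],[[0.154,0.034,0],[0,0,0],0],[[0,0,0],[0,0,0],0]]'
python3 - <<'E'
from workcell import manip
import cv2,pickle
c=manip.capture("wrist");pickle.dump(c,open("w1.pkl","wb"));cv2.imwrite("pics/w1.png",c["img"][:,:,::-1]);print(manip.sense()["ee_pos"])
E
```

```text
time_s: 1.75
ee_pos: [0.3281, -0.1203, 0.25]
tool_rot: [180.0, 0.0, 89.9]
ft_force: [1.7, -1.0, 0.5]
grip_width: 0.0001
gripper_force: 0.0
time_s: 2.55
ee_pos: [0.4003, 0.2061, 0.2498]
tool_rot: [179.9, -0.1, 90.4]
ft_force: [0.0, -0.3, -0.3]
grip_width: -0.0003
gripper_force: 0.0
[0.39950215 0.20364171 0.24954423]
```

View pics/w1.png

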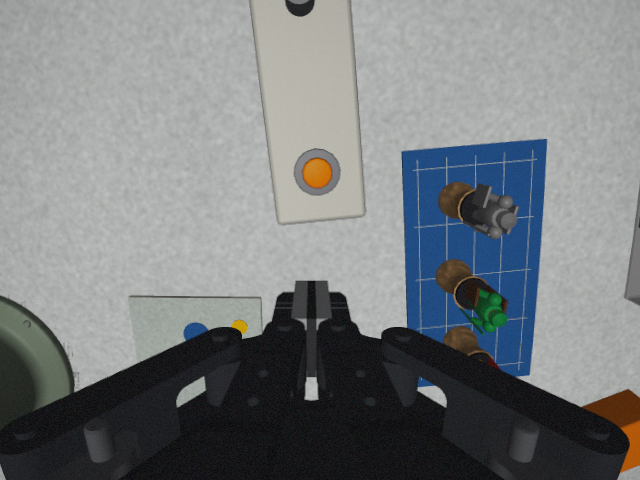

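The wrist view shows the button at (317,173) and the grey helmet near (507,220), outermost in the row. I refine both points using all three views.

Run:
```python
import pickle
from h import *
d=pickle.load(open("caps.pkl","rb"));S,D=d["scene"],d["side"];W=pickle.load(open("w1.pkl","rb"))
hsv=cv2.cvtColor(W["img"],cv2.COLOR_RGB2HSV)[140:200,280:350]
m=cv2.inRange(hsv,(5,150,80),(20,255,255));M=cv2.moments(m,True);b=(280+M["m10"]/M["m00"],140+M["m01"]/M["m00"]);print(b,M["m00"])
for a,s,w in (((485.3,250.1),(228.2,198.3),b),((465.6,256.6),(279.4,176),(507,220))):
    P=tri([ray(S,a),ray(D,s),ray(W,w)]);print(P.round(4),(proj(W,P)-w).round(1),plane(W,w,P[2]).round(4))
print(plane(W,b,.04),"predicted red n/a")
# radius check
p=plane(W,(b[0]+np.sqrt(M["m00"]/np.pi),b[1]),.04)-plane(W,b,.04);print(np.linalg.norm(p))
```

```text
(316.9212034383954, 172.54154727793696) 698.0
[0.4057 0.2459 0.0438] [0.1 0.7] [0.4056 0.2465 0.0438]
[0.5505 0.2172 0.111 ] [1.2 1.2] [0.5494 0.2181 0.111 ]
[0.4057075  0.24622315 0.04      ] predicted red n/a
0.013666445586024135
```

```bash
python3 -m crank '[[[0.141,0.0217,0],[0,0,0],0],[[0,0,0],[0,0,0],0],[[0,0,0.12],[0,0,0],0],[[0,0,0.12],[0,0,0],0],[[0,0,0.12],[0,0,0],0],[[0,0,0.12],[0,0,0],0],[[0,0,0.08],[0,0,0],0],[[0,0,0],[0,0,0],0]]'
python3 - <<'E'
from workcell import manip
import cv2,pickle
c=manip.capture("wrist");pickle.dump(c,open("w2.pkl","wb"));print(manip.sense()["ee_pos"],manip.sense()["ft_force"])
im=c["img"][:,:,::-1].copy();cv2.imwrite("pics/w2.png",cv2.resize(im[200:360,220:420],(800,640))[:600])
E
```

```text
time_s: 3.4
ee_pos: [0.4034, 0.2409, 0.0793]
tool_rot: [-179.6, 0.2, 89.9]
ft_force: [-0.2, -0.3, 0.3]
grip_width: 0.0001
gripper_force: 0.0
[0.40475033 0.24168892 0.08105794] [0.54230658 0.28765145 0.56072917]
```

View pics/w2.png

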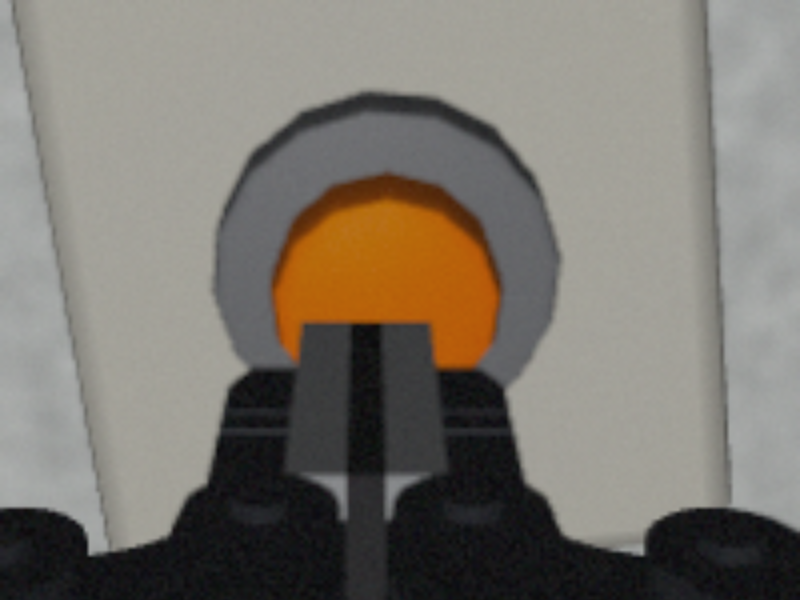

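The fingertips sit over the orange button and slightly short along +y, with the cap centre about 4 mm further. I let the arm settle and re-read.

```bash
for i in 1 2; do python3 -m crank '[[[0,0,0],[0,0,0],0]]' | grep ee; done; python3 -m crank '[[[0,0,0.01],[0,0,0],0]]'|grep ee
```

```text
ee_pos: [0.4069, 0.243, 0.0831]
ee_pos: [0.4075, 0.2437, 0.0836]
ee_pos: [0.4076, 0.244, 0.0805]
```

```bash
python3 -m crank '[[[0.008,-0.002,0.03],[0,0,0],0],[[0,0,0],[0,0,0],0],[[0,0,0],[0,0,0],0]]'|egrep 'ee|ft'; for i in 1 2 ; do python3 -m crank '[[[0,0,0.01],[0,0,0],0],[[0,0,0],[0,0,0],0]]'|egrep 'ee|ft';done
```

```text
ee_pos: [0.4051, 0.246, 0.0697]
ft_force: [0.3, 0.2, -0.0]
ee_pos: [0.4054, 0.246, 0.0667]
ft_force: [0.9, 0.3, 0.4]
ee_pos: [0.4054, 0.2459, 0.0637]
ft_force: [-1.3, 0.7, -0.3]
```

```bash
for i in 1 2 3 ; do python3 -m crank '[[[0,0,0.008],[0,0,0],0],[[0,0,0],[0,0,0],0]]'|egrep 'ee|ft';done
```

```text
ee_pos: [0.4057, 0.246, 0.0615]
ft_force: [0.4, -0.1, 2.5]
ee_pos: [0.4057, 0.246, 0.0591]
ft_force: [0.2, 0.3, 3.1]
ee_pos: [0.4057, 0.2461, 0.0568]
ft_force: [-0.2, -0.3, 4.0]
```

```bash
for i in 1 2 ; do python3 -m crank '[[[0,0,0.005],[0,0,0],0],[[0,0,0],[0,0,0],0]]'|egrep 'ee|ft';done
```

```text
ee_pos: [0.4058, 0.2461, 0.0565]
ft_force: [-3.3, -1.9, 16.2]
ee_pos: [0.4059, 0.2461, 0.0562]
ft_force: [-8.1, -2.9, 30.7]
```

The hard stop was reached after 6 mm, and the force rose from 4 N to 30 N, so the button is fully down. I go up and over to the red bottle.

```bash
python3 -m crank '[[[0,0,-0.05],[0,0,0],0],[[0,0,-0.15],[0,0,0],0],[[0,0,-0.15],[0,0,0],0],[[0,0,-0.15],[0,0,0],0],[[0,0,-0.15],[0,0,0],0],[[0,0,-0.063],[0,0,0],0],[[0,0,0],[0,0,0],0],[[0,0,0],[0,0,0],0]]'
python3 -m crank '[[[-0.155,0.0382,0],[0,0,0],0],[[-0.155,0.0382,0],[0,0,0],0],[[-0.155,0.0382,0],[0,0,0],0],[[-0.155,0.0382,0],[0,0,0],0],[[-0.155,0.0382,0],[0,0,0],0],[[-0.155,0.0382,0],[0,0,0],0],[[-0.155,0.0382,0],[0,0,0],0],[[-0.155,0.0382,0],[0,0,0],0]]'
python3 -m crank '[[[0,0,0],[0,0,0],0],[[0,0,0],[0,0,0],0],[[0,0,0],[0,0,0],0]]'
python3 - <<'E'
from workcell import manip
import cv2,pickle
from h import *
c=manip.capture("wrist");pickle.dump(c,open("w3.pkl","wb"));cv2.imwrite("pics/w3.png",c["img"][:,:,::-1]);print(manip.sense()["ee_pos"],proj(c,(.5039,-.1508,.083)))
E
```

```text
time_s: 6.25
ee_pos: [0.4054, 0.2459, 0.2672]
tool_rot: [-180.0, 0.0, 90.0]
ft_force: [0.5, -0.7, -0.5]
grip_width: 0.0
gripper_force: 0.0
time_s: 7.05
ee_pos: [0.4962, -0.1276, 0.2654]
tool_rot: [-179.8, -0.1, 90.0]
ft_force: [1.5, 0.2, -0.1]
grip_width: -0.0001
gripper_force: 0.0
time_s: 7.35
ee_pos: [0.4961, -0.1248, 0.2663]
tool_rot: [-179.8, -0.1, 90.0]
ft_force: [0.3, 0.1, 0.6]
grip_width: -0.0
gripper_force: 0.0
[ 0.49635211 -0.1245494   0.26671659] [320.31715604 249.9605373 ]
```

View pics/w3.png

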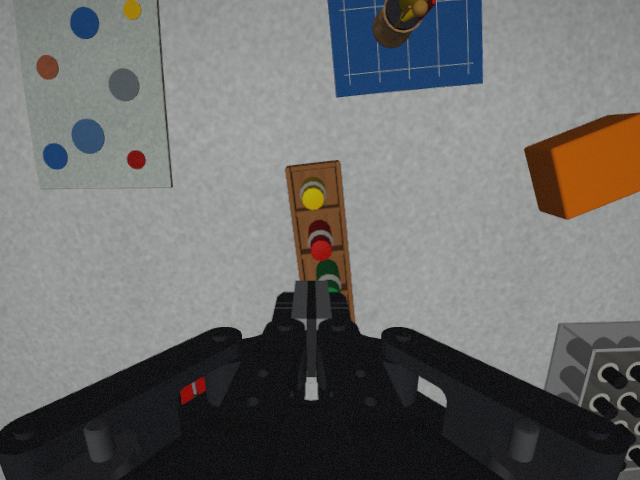

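The red cap shows at (321,249), and my measured point projects to (320,250), so it is confirmed as second from the yellow end. I line up high, then come down so the fingertips end about 25 mm above it.

```bash
python3 -m crank '[[[-0.087,0.026,0],[0,0,0],0],[[0,0,0],[0,0,0],0],[[0,0,0],[0,0,0],0],[[0,0,0],[0,0,0],0]]' | grep ee
python3 -m crank '[[[0,0,0.1],[0,0,0],0],[[0,0,0.12],[0,0,0],0],[[0,0,0.12],[0,0,0],0],[[0,0,0.06],[0,0,0],0],[[0,0,0.03],[0,0,0],0],[[0,0,0],[0,0,0],0],[[0,0,0],[0,0,0],0],[[0,0,0],[0,0,0],0]]' | grep -v grip
```

```text
ee_pos: [0.5046, -0.1507, 0.2676]
time_s: 8.6
ee_pos: [0.506, -0.1524, 0.1401]
tool_rot: [179.9, 0.1, 90.0]
ft_force: [0.5, -0.5, -0.5]
```

```bash
python3 -m crank '[[[0,0,0.02],[0,0,0],0],[[0,0,0.02],[0,0,0],0],[[0,0,0],[0,0,0],0],[[0,0,0],[0,0,0],0],[[0,0,0],[0,0,0],0],[[0,0,0],[0,0,0],0]]' | grep ee
python3 - <<'E'
from workcell import manip
import cv2
a=[manip.capture(n)["img"][:,:,::-1] for n in("scene","side")]
cv2.imwrite("pics/r.png",cv2.resize(cv2.hconcat([a[0][150:270,216:376],a[1][180:300,207:367]]),(800,300)))
E
```

```text
ee_pos: [0.5051, -0.1522, 0.1268]
```

View pics/r.png

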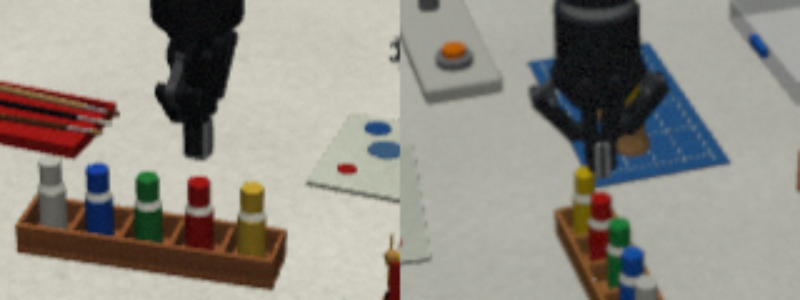

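Both views show the fingertips right above the red cap (crop (200,155) over (200,180), and (602,170) over (600,195)), and the button is back up. I hold, then rise.

```bash
R='nothing'; for i in 1 2 3 4; do python3 -m crank '[[[0,0,0],[0,0,0],0],[[0,0,0],[0,0,0],0],[[0,0,0],[0,0,0],0],[[0,0,0],[0,0,0],0],[[0,0,0],[0,0,0],0],[[0,0,0],[0,0,0],0],[[0,0,0],[0,0,0],0]]' | egrep 'time|ee'; done
python3 -m crank '[[[0,0,-0.05],[0,0,0],0],[[0,0,-0.12],[0,0,0],0],[[0,0,-0.12],[0,0,0],0],[[0,0,-0.12],[0,0,0],0],[[0,0,-0.12],[0,0,0],0],[[0,0,-0.05],[0,0,0],0],[[0,0,0],[0,0,0],0],[[0,0,0],[0,0,0],0]]' | egrep 'time|ee'
```

```text
time_s: 10.0
ee_pos: [0.505, -0.1521, 0.1267]
time_s: 10.7
ee_pos: [0.505, -0.1521, 0.1267]
time_s: 11.4
ee_pos: [0.505, -0.1521, 0.1267]
time_s: 12.1
ee_pos: [0.505, -0.1521, 0.1267]
time_s: 12.9
ee_pos: [0.5048, -0.152, 0.3001]
```

```bash
python3 -m crank '[[[0.154,-0.031,0],[0,0,0],0],[[0.154,-0.031,0],[0,0,0],0],[[0.154,-0.031,0],[0,0,0],0],[[0.154,-0.031,0],[0,0,0],0],[[0.154,-0.031,0],[0,0,0],0],[[0.154,-0.031,0],[0,0,0],0],[[0.154,-0.031,0],[0,0,0],0],[[0.154,-0.031,0],[0,0,0],0]]' | egrep 'time|ee'
python3 -m crank '[[[0,0,0],[0,0,0],0],[[0,0.134,0],[0,0,0],0],[[0,0.134,0],[0,0,0],0],[[0,0.134,0],[0,0,0],0],[[0,0,0],[0,0,0],0],[[0,0,0],[0,0,0],0],[[0,0,0],[0,0,0],0],[[0,0,0],[0,0,0],0]]'
python3 - <<'E'
from workcell import manip
import cv2,pickle
from h import *
c=manip.capture("wrist");cv2.imwrite("pics/w4.png",c["img"][:,:,::-1]);pickle.dump(c,open("w4.pkl","wb"));print(manip.sense()["ee_pos"],proj(c,(.5505,.2172,.112)))
E
```

```text
time_s: 13.7
ee_pos: [0.429, 0.219, 0.2988]
time_s: 14.5
ee_pos: [0.5501, 0.2173, 0.3006]
tool_rot: [-180.0, 0.0, 90.0]
ft_force: [0.1, 0.1, -0.1]
grip_width: 0.0003
gripper_force: 0.0
[0.55029707 0.21737908 0.3009366 ] [311.58625562 219.80064887]
```

View pics/w4.png

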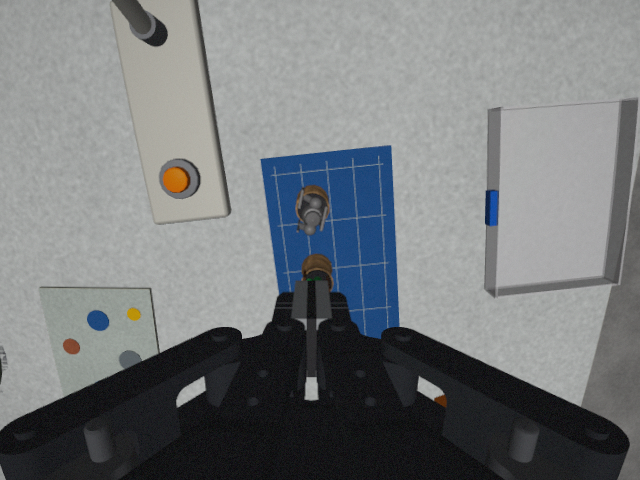

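The grey figure shows from above at about (312,210). The predicted top is (311.6,219.8), so I enlarge to check.

Run:
```python
import pickle
from h import *
W=pickle.load(open("w4.pkl","rb"))
for z in(.053,.09,.105,.113):print(z,proj(W,(.5505,.2172,z)).round(1),plane(W,(312,214),z).round(4))
im=W["img"][:,:,::-1]
cv2.imwrite("pics/g.png",cv2.resize(im[175:245,272:352],(640,560),interpolation=cv2.INTER_CUBIC))
```

```text
0.053 [311.6 208. ] [0.5509 0.2108 0.053 ]
0.09 [311.6 214.9] [0.5509 0.2181 0.09  ]
0.105 [311.6 218.2] [0.5509 0.2211 0.105 ]
0.113 [311.6 220. ] [0.5509 0.2226 0.113 ]
```

View pics/g.png

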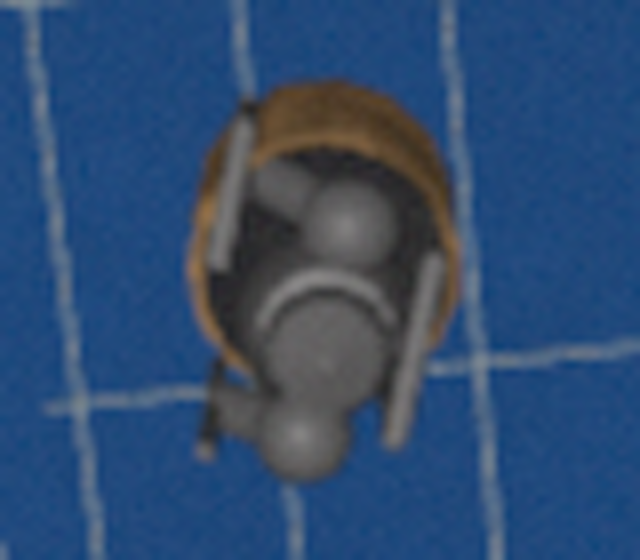

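The helmet disc is centred at about (312,219), against the predicted (311.6,220), so the lateral position is right. I descend 144 mm to leave about 25 mm, hold, then rise.

```bash
python3 -m crank '[[[0,0,0.1],[0,0,0],0],[[0,0,0.12],[0,0,0],0],[[0,0,0.12],[0,0,0],0],[[0,0,0.08],[0,0,0],0],[[0,0,0.03],[0,0,0],0],[[0,0,0.028],[0,0,0],0],[[0,0,0],[0,0,0],0],[[0,0,0],[0,0,0],0]]' | egrep 'time|ee'
for i in 1 2 3 4; do python3 -m crank '[[[0,0,0],[0,0,0],0],[[0,0,0],[0,0,0],0],[[0,0,0],[0,0,0],0],[[0,0,0],[0,0,0],0],[[0,0,0],[0,0,0],0],[[0,0,0],[0,0,0],0],[[0,0,0],[0,0,0],0],[[0,0,0],[0,0,0],0]]' | egrep 'time|ee'; done
```

```text
time_s: 15.35
ee_pos: [0.552, 0.2177, 0.1586]
time_s: 16.15
ee_pos: [0.5512, 0.2175, 0.1572]
time_s: 16.95
ee_pos: [0.5512, 0.2175, 0.1573]
time_s: 17.75
ee_pos: [0.5512, 0.2175, 0.1573]
time_s: 18.55
ee_pos: [0.5513, 0.2175, 0.1573]
```

```bash
python3 -m crank '[[[0,0,-0.05],[0,0,0],0],[[0,0,-0.12],[0,0,0],0],[[0,0,-0.12],[0,0,0],0],[[0,0,-0.12],[0,0,0],0],[[0,0,-0.12],[0,0,0],0],[[0,0,-0.12],[0,0,0],0],[[0,0,-0.05],[0,0,0],0],[[0,0,0],[0,0,0],0]]' | egrep 'time|ee'
python3 -m crank '[[[0,-0.08,0],[0,0,0],0],[[0,-0.13,0],[0,0,0],0],[[0,-0.08,0],[0,0,0],0],[[0,0,0],[0,0,0],0],[[0,0,0],[0,0,0],0],[[0,0,0],[0,0,0],0],[[0,0,0],[0,0,0],0],[[0,0,0],[0,0,0],0]]'
python3 -c "
from workcell import manip
print(manip.job_done())"
```

```text
time_s: 19.35
ee_pos: [0.5524, 0.2178, 0.3702]
time_s: 20.15
ee_pos: [0.4648, 0.2174, 0.3668]
tool_rot: [-180.0, 0.0, 90.0]
ft_force: [1.1, -0.4, 1.0]
grip_width: -0.0003
gripper_force: 0.0
the job is handed in; nothing more can be done
None
```

I handed the job in at about 20 s: I pressed the lamp button to its stop and it sprang back, then held the fingertips for over two seconds about 25 mm above the red bottle and then the grey figure, and finished with the hand more than 20 cm from the grey figure.

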